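# Swap the transit plug of a Y-strainer for its bayonet cap

## Robot

A 6-joint arm with a two-finger parallel gripper is mounted at the origin on the work surface. World frame = base frame: x ahead of the robot, y to its left, z up, the work surface at z = 0. Lengths are in m, angles in rad, forces in N, time in s.
With the tool pointing down it reaches from about 0.4 to 0.825 m from the base axis. Payload 7 kg.
Tool frame: the origin (TCP) lies between the finger pads; the fingertips stand 22 mm ahead of it and the grasp point (between the pads) lies 3 mm ahead of it; z points along the fingers, y is the line along which they close (so a half turn about z gives the same grasp; the last joint's range is limited). The gripper opens to 88 mm and grips with 3 to 60 N. Pads are 19 mm wide; open, the fingers measure 130 mm over their backs; the gripper's body (78 mm by 193 mm) begins 47 mm behind the grasp point.
Start: joints at [-0.843, 0.359, 0.012, 0, -1.224, -0.288], TCP at [0.287, -0.611, 0.249] pointing down, gripper open.
Joint ranges: [-3.07, 3.07], [-1.43, 2.12], [-1.02, 1.25], [-3.03, 1.67], [-3.05, -0], [-3.03, 3.03]. Speed limits (rad/s): [2.39, 2.39, 3.01, 3.14, 3.14, 3.14].

## Interface

Orientations are given as a unit quaternion [x, y, z, w].
In Python, from cell import state, grab_frame, finish_job gives the robot as it stands.
- The arm moves only by the shell command python3 -m handwheel 'ROWS' [OPENING]. ROWS is JSON, a list of rows, each a list of 2 entries, a list of its own where there are three numbers: the shift along the world's x, y, z in m, then the turn, a rotation vector about the world's x, y, z in degrees. A call has 1 to 20 rows; each row is the pose to reach, as a shift and turn from the pose commanded when the call began; what a row does not reach only later rows make up. A row lasts 1/12 s, in which the tool goes at most 41.7 mm and 7.16 degrees, less where a joint would pass 70% of its speed; a pose out of reach is approached as far as the arm can. A call with a gripper value outside its range is refused whole. OPENING is the closure, from 0 (fully open) to 1 (shut), set as the call begins (- or left out, the last holds). The fingers move at their own pace and stop on an object; the grip force is fixed at half the most. Time passes only in rows, so rows that repeat a pose let the fingers close. It gives the time, the measured TCP pose, the force, the opening and the grip force at its end, in the units of the state.
- state(): the state, without advancing time (a new reading comes with each control period).
- grab_frame(name): name is "side" or "top" or "wrist"; returns a dict with "img" (480x640x3 uint8, red, green, blue), "K" (3x3 intrinsics, pixels), "cam_to_world" (4x4, takes a point from camera to world coordinates). Camera axes: x right, y down, z forward; pixel columns grow to the right and rows downward; lengths in m; the calibration is good to about 2 mm. A picture is of the moment at which its call begins. There is no depth.
- finish_job(): hands the job in; it is judged then, once.
The state is a dict: "t": time; "joint_pos": joint angles; "dq": joint speeds; "joint_efforts": joint torques, N m; "eef_pos": TCP position; "ee_rot": TCP orientation; "force": force on the tool from outside, world axes, zero at the start; "wrist_torque": the same for the moment, N m; "finger_gap": opening from 0.0 (shut) to 1.0 (fully open); "finger_force": force on a finger pad.
Only numpy, scipy, OpenCV 4.12 (cv2) and the standard library are available. Lean on these libraries where they do the work, as an engineer would, in place of code of your own. Each camera call takes 0.05 s, during which the arm holds its last target. There are 200 camera calls.

## Task

Take the yellow transit plug out of the strainer's leaning branch (push it in against the spring, turn it a quarter turn anticlockwise, let it rise and draw it out) and stand it upright in the blue tray. Then fit the steel cap with the black grip in its place: lugs in the notches, push in against the spring, a quarter turn clockwise to the stop, and let it spring back so that it is locked and seated. Leave everything else where it stands.

Things in the scene. Friction and masses are not known exactly. Their poses are not given: they have to be found in the camera images.
- strainer: fixed Y-strainer: blue pipe along its x, 200 mm long with 100 mm steel flanges at both ends (top 108 mm up), on wooden blocks on a plywood board; origin on the table under its centre. Its branch rises from the middle and leans 25 degrees from vertical towards the strainer's own -x.
- branch: mouth of the branch, 80 mm outside diameter, 171 mm above the table, round opening 49 mm; origin at the centre of its rim face, z outwards along the branch axis, y level. A closure's foot is at z = -16 mm when locked; at -20 or deeper it can turn; at -23 its flange meets the rim; resting on the spring in the notches it is at -10 mm.
- notch (a point): on the rim, 30 mm from the axis along the branch's +x, at one of the two opposite notches (20 mm wide, white marks on the outside) by which the lugs enter. The lip beside them is 10 mm deep; the lugs (tops 10 mm above the foot) pass under it and turn clockwise, seen looking into the mouth, 90 degrees to a solid stop; anticlockwise to unlock, also to a stop.
- pocket (a point): on the rim, 30 mm from the axis along the branch's -y, over one of the two opposite lock pockets (20 mm wide, red marks on the outside); the pocket's ceiling is 6 mm below the rim and the spring lifts the lugs up into it.
- plunger (a joint): spring plunger inside the branch, slides along its axis: 0 with a closure locked, +6 mm free (mouth empty), -7 mm fully pushed. It pushes outwards with about 5 N at +6 mm, 9 N at 0 and 14 N at -7 mm.
- plug_grip (a point): grip point of the plug: on its axis in the bar, 57 mm above its foot; pinch the bar across its 16 mm thickness, fingertips clear of the flange 24 mm below.
- cap_grip (a point): grip point of the steel cap: on its axis in the bar, 57 mm above its foot; pinch as for the plug.
- plug: yellow plastic transit plug, 0.14 to 0.26 kg: closure 76 mm across, 73 high; origin at the centre of its foot, z up its axis. Spigot 42 mm diameter, 23 long; flange 76 diameter, 23 to 33 mm up; grip bar 70 long, 16 thick, 33 to 73 mm up. Two opposite lugs 14 mm wide, 4 to 10 mm up, reach 33 mm from the axis, in line with the bar. Bar and lugs lie along its own y. It starts locked in the branch.
- cap: steel bayonet cap with black grip bar, 0.25 to 0.46 kg: closure 76 mm across, 73 high; origin at the centre of its foot, z up its axis. Spigot 42 mm diameter, 23 long; flange 76 diameter, 23 to 33 mm up; grip bar 70 long, 16 thick, 33 to 73 mm up. Two opposite lugs 14 mm wide, 4 to 10 mm up, reach 33 mm from the axis, in line with the bar. Bar and lugs lie along its own x. It starts standing on its foot on the green mat.
- tray: fixed blue open tray 200 (x) by 240 (y) by 40 mm high, 5 mm walls and floor; origin under its centre. The plug goes in its free half, beside the black end cap.
- mat: fixed green mat 340 (x) by 200 (y) by 4 mm; origin under its centre.
- endcap: bystander: black pipe end cap, 56 mm diameter, 35 mm high, standing in the tray's -y half; origin under its centre.
- carton_a: bystander: cardboard carton 70 x 90 x 60 mm high on the mat; origin under its centre.
- carton_b: bystander: cardboard carton 60 x 100 x 50 mm high on the mat; origin under its centre.
- tape: bystander: brown roll of tape, 96 mm diameter, 45 mm high, lying on the mat; origin under its centre.
- bottle: bystander: white bottle with red cap, 66 mm diameter, 190 mm high; origin under its centre.
- gauge: bystander: pressure gauge on a stand, foot 90 mm diameter, 225 mm high; origin under its foot.
- wrench: bystander: wrench 170 mm long lying on the table between robot and strainer.

How it is judged:
By the outcome, as a careful person would: the job done as asked, in the order asked, and still so for the second after the job is handed in, with the robot touching nothing.
It also fails if it takes over 66 s, if anything falls off the work surface, if the arm or the gripper's body presses on something with over 40 N, if the wrist force passes 120 N, or if a joint passes its speed limit or range.

## Working session

There is one attempt and no reset: what is moved stays moved. The work goes in short steps, Python scripts to look and compute and a shell command to move; the robot and the scene stay as the last step left them, time stands still between calls to the robot, and variables do not carry over. Pictures are saved under pics/ and viewed, at most 10 in all, crops included, and the job is handed in when it is done.

```bash
ls; mkdir -p pics; python3 - <<'E'
from cell import *
import cv2,numpy as np,pickle
s=state();print({k:np.round(v,3).tolist() for k,v in s.items()})
for n in("side","top","wrist"):
    f=grab_frame(n);pickle.dump(f,open(f"pics/{n}0.pkl","wb"));cv2.imwrite(f"pics/{n}0.png",f["img"][:,:,::-1]);print(n,np.round(f["K"],1).tolist(),np.round(f["cam_to_world"],3).tolist())
E
```

```text
pics
{'t': 0.0, 'joint_pos': [-0.843, 0.359, 0.011, -0.0, -1.224, -0.288], 'dq': [-0.0, -0.001, -0.001, 0.001, -0.001, -0.001], 'joint_efforts': [0.0, -58.271, 29.306, 6.997, 0.007, -0.0], 'eef_pos': [0.287, -0.61, 0.248], 'ee_rot': [-0.218, 0.976, 0.001, -0.0], 'force': [0.591, -0.163, 0.114], 'wrist_torque': [0.022, -0.007, -0.012], 'finger_force': 0.0, 'finger_gap': 1.0}
side [[614.6, 0.0, 303.5], [0.0, 614.6, 248.4], [0.0, 0.0, 1.0]] [[-0.808, -0.359, 0.467, -0.148], [-0.589, 0.469, -0.658, 0.983], [0.017, -0.807, -0.591, 0.998], [0.0, 0.0, 0.0, 1.0]]
top [[441.6, 0.0, 316.5], [0.0, 441.6, 247.7], [0.0, 0.0, 1.0]] [[-0.018, -0.988, 0.151, 0.399], [-1.0, 0.017, -0.013, 0.015], [0.01, -0.151, -0.988, 1.086], [0.0, 0.0, 0.0, 1.0]]
wrist [[425.9, 0.0, 318.7], [0.0, 425.9, 243.3], [0.0, 0.0, 1.0]] [[-0.425, 0.87, 0.251, 0.22], [0.905, 0.408, 0.119, -0.641], [0.001, 0.278, -0.961, 0.384], [0.0, 0.0, 0.0, 1.0]]
```

View pics/top0.png

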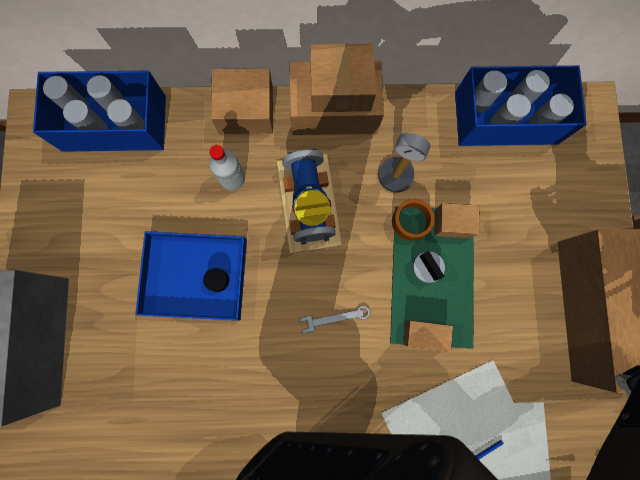

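View pics/side0.png

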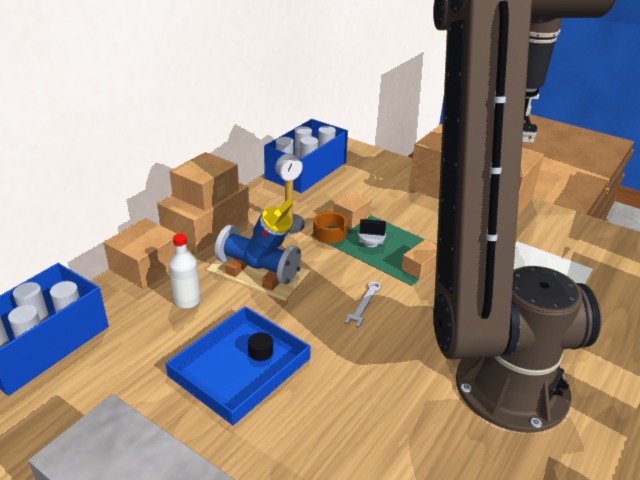

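The top view shows the yellow plug at about (313,207), with its bar roughly horizontal and the branch leaning towards the robot. The cap is at (430,267), the tray at (192,276) with the end cap at (216,280), the tape at (413,218) and the gauge at (400,165). The side view agrees.

```bash
cat > h.py <<'E'
import numpy as np,cv2,pickle
from scipy.spatial.transform import Rotation as R
def ray(f,p):
    T=f["cam_to_world"];d=T[:3,:3]@np.linalg.inv(f["K"])@[p[0],p[1],1.];return T[:3,3],d/np.linalg.norm(d)
def plane(f,p,z):
    o,d=ray(f,p);return o+d*(z-o[2])/d[2]
def proj(f,P):
    T=np.linalg.inv(f["cam_to_world"]);q=f["K"]@(T[:3,:3]@np.asarray(P)+T[:3,3]);return q[:2]/q[2]
def tri(fs,ps):
    A=0;b=0
    for f,p in zip(fs,ps):
        o,d=ray(f,p);M=np.eye(3)-np.outer(d,d);A=A+M;b=b+M@o
    return np.linalg.solve(A,b)
def load(n):return pickle.load(open(f"pics/{n}.pkl","rb"))
def snap(n,k):
    from cell import grab_frame
    f=grab_frame(n);pickle.dump(f,open(f"pics/{n}{k}.pkl","wb"));cv2.imwrite(f"pics/{n}{k}.png",f["img"][:,:,::-1]);return f
def hsv(f):return cv2.cvtColor(f["img"],cv2.COLOR_RGB2HSV)
E
python3 - <<'E'
from h import *
t=load("top0");s=load("side0")
c={}
for n,f in(("top",t),("side",s)):
    m=cv2.inRange(hsv(f),(22,120,90),(35,255,255));k,l,st,ce=cv2.connectedComponentsWithStats(m)
    i=1+st[1:,4].argmax();c[n]=ce[i];print(n,st[i],ce[i])
print("plug",tri([t,s],[c["top"],c["side"]]))
for nm,p,z in(("flange far",(302,157),.108),("flange near",(318,235),.108),("cap",(430,264),.077),("capbar a",(422,254),.077),("capbar b",(439,275),.077),("endcap",(216,280),.035),("tape",(413,218),.045),("cartB",(459,219),.05),("cartA",(430,335),.06)):print(nm,plane(t,p,z).round(3))
for p in((146,233),(245,237),(240,319),(138,315)):print("tray",plane(t,p,.04).round(3))
E
```

```text
top [294 190  37  36 999] [311.83783784 207.35935936]
side [262 199  31  34 709] [277.84908322 217.29055007]
plug [0.62098948 0.01135022 0.18403153]
flange far [0.761 0.032 0.108]
flange near [ 0.577 -0.001  0.108]
cap [ 0.51  -0.259  0.077]
capbar a [ 0.534 -0.241  0.077]
capbar b [ 0.484 -0.278  0.077]
endcap [0.485 0.242 0.035]
tape [ 0.626 -0.233  0.045]
cartB [ 0.621 -0.342  0.05 ]
cartA [ 0.349 -0.254  0.06 ]
tray [0.601 0.41  0.04 ]
tray [0.587 0.173 0.04 ]
tray [0.393 0.183 0.04 ]
tray [0.406 0.421 0.04 ]
```

```bash
python3 -m handwheel '[[[0.223,0.35,0.03],[0,0,11.5]],[[0.223,0.35,0.03],[0,0,11.5]],[[0.223,0.35,0.03],[0,0,11.5]],[[0.223,0.35,0.03],[0,0,11.5]],[[0.223,0.35,0.03],[0,0,11.5]],[[0.223,0.35,0.03],[0,0,11.5]],[[0.223,0.35,0.03],[0,0,11.5]],[[0.223,0.35,0.03],[0,0,11.5]],[[0.223,0.35,0.03],[0,0,11.5]],[[0.223,0.35,0.03],[0,0,11.5]],[[0.223,0.35,0.03],[0,0,11.5]],[[0.223,0.35,0.03],[0,0,11.5]],[[0.223,0.35,0.03],[0,0,11.5]]]' 0; python3 -c "
from h import *
snap('wrist',1);snap('top',1);snap('side',1)"
```

```text
t: 1.23
eef_pos: [0.5102, -0.2604, 0.2783]
ee_rot: [-0.315, 0.949, 0.0, -0.0]
force: [0.2, 0.4, -0.2]
finger_gap: 1.004
finger_force: 0.0
```

View pics/wrist1.png

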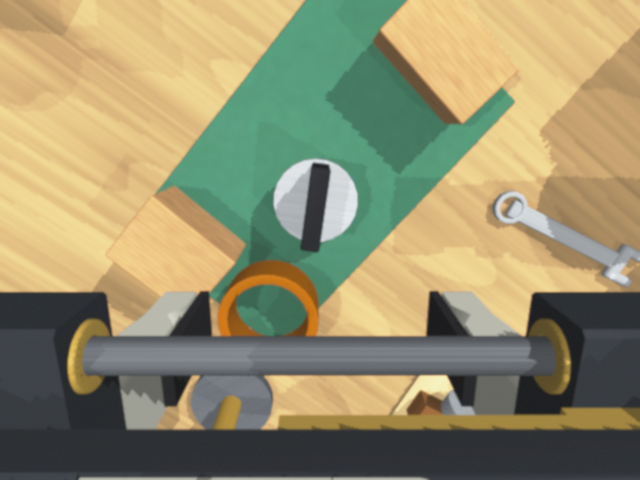

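The wrist view shows the cap at about (316,200), with its black bar running from (319,165) to (312,250). The way to it is clear.

```bash
python3 - <<'E'
from h import *
f=load("wrist1");h=hsv(f)
def comp(m,near):
    k,l,st,ce=cv2.connectedComponentsWithStats(m)
    i=1+np.argmin(np.hypot(*(ce[1:]-near).T)+1e3*(st[1:,4]<150));return (l==i).astype('uint8')
w=cv2.inRange(h,(0,0,110),(179,40,255));b=cv2.inRange(h,(0,0,0),(179,255,60))
roi=np.zeros_like(w);cv2.circle(roi,(316,203),62,255,-1)
w=comp(cv2.morphologyEx((w|b)&roi,cv2.MORPH_OPEN,np.ones((3,3))),(316,203))
c=max(cv2.findContours(w,cv2.RETR_EXTERNAL,cv2.CHAIN_APPROX_NONE)[0],key=len)
e=cv2.fitEllipse(cv2.convexHull(c));print(e,plane(f,e[0],.037))
bb=comp(b&roi,(316,203));r=cv2.minAreaRect(max(cv2.findContours(bb,cv2.RETR_EXTERNAL,cv2.CHAIN_APPROX_NONE)[0],key=len))
p=cv2.boxPoints(r);P=np.array([plane(f,q,.077) for q in p]);print(p.round(1).tolist(),P.round(4).tolist())
L=[(P[i]+P[(i+1)%4])/2-(P[(i+2)%4]+P[(i+3)%4])/2 for i in(0,1)];L=max(L,key=np.linalg.norm);print("yaw",np.degrees(np.arctan2(L[1],L[0])),np.linalg.norm(L),"mean",P.mean(0))
print("tcp yaw", f["cam_to_world"][:3,3])
E
```

```text
((315.0002746582031, 202.88084411621094), (83.33499908447266, 91.67720031738281), 3.7285356521606445) [ 0.50966024 -0.2642027   0.037     ]
[[300.6000061035156, 248.60000610351562], [313.1000061035156, 163.39999389648438], [329.79998779296875, 165.89999389648438], [317.29998779296875, 251.10000610351562]] [[0.5414, -0.2551, 0.077], [0.4791, -0.2883, 0.077], [0.4728, -0.2767, 0.077], [0.5348, -0.2428, 0.077]]
yaw -151.6383770246692 0.070613851780601 mean [ 0.50704899 -0.26571219  0.077     ]
tcp yaw [ 0.45058623 -0.30427108  0.41484276]
```

```bash
cat >> h.py <<'E'
def branch(psi):
    a=np.radians(25);return R.from_euler('z',psi,degrees=True).as_matrix()@np.array([[np.cos(a),0,-np.sin(a)],[0,1,0],[np.sin(a),0,np.cos(a)]])
def Rlock(psi):
    B=branch(psi);return np.c_[-B[:,1],-B[:,0],-B[:,2]]
def delta(Rt):
    from cell import state
    return (R.from_matrix(Rt)*R.from_quat(state()["ee_rot"]).inv()).as_rotvec(degrees=True)
E
python3 -c "
from h import *
print(delta(Rlock(10)))"
```

```text
[ -9.71024779 -24.46585514  62.33956692]
```

```bash
python3 -m handwheel '[[[0.036,0.254,0.048],[-9.7,-24.5,62.3]],[[0.036,0.254,0.048],[-9.7,-24.5,62.3]],[[0.036,0.254,0.048],[-9.7,-24.5,62.3]],[[0.036,0.254,0.048],[-9.7,-24.5,62.3]],[[0.036,0.254,0.048],[-9.7,-24.5,62.3]],[[0.036,0.254,0.048],[-9.7,-24.5,62.3]],[[0.036,0.254,0.048],[-9.7,-24.5,62.3]],[[0.036,0.254,0.048],[-9.7,-24.5,62.3]],[[0.036,0.254,0.048],[-9.7,-24.5,62.3]],[[0.036,0.254,0.048],[-9.7,-24.5,62.3]],[[0.036,0.254,0.048],[-9.7,-24.5,62.3]],[[0.036,0.254,0.048],[-9.7,-24.5,62.3]]]'; python3 -c "
from h import *
snap('wrist',2);print(state()['joint_pos']) if 0 else None"
```

```text
t: 2.38
eef_pos: [0.5461, -0.008, 0.3269]
ee_rot: [0.747, -0.629, 0.139, -0.166]
force: [0.1, -0.5, 0.1]
finger_gap: 1.003
finger_force: 0.0
```

View pics/wrist2.png

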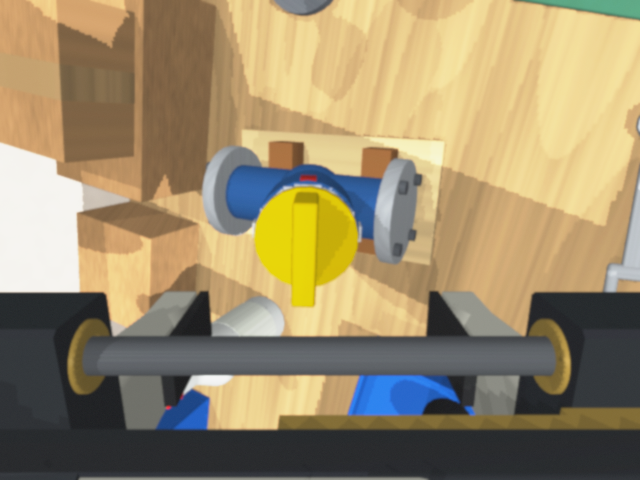

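The wrist view shows the plug's flange at about (306,237) and its bar running from (307,194) to (303,306), with a red pocket mark at (308,178). Next I measure the axis and yaw.

```bash
python3 - <<'E'
from h import *
f=load("wrist2");h=hsv(f)
m=cv2.inRange(h,(22,150,90),(35,255,255));m[:180]=0;m[320:]=0;m[:,:240]=0;m[:,375:]=0
c=max(cv2.findContours(m,cv2.RETR_EXTERNAL,cv2.CHAIN_APPROX_NONE)[0],key=len)[:,0]
q=c[~((c[:,0]>286)&(c[:,0]<323))]
e=cv2.fitEllipse(q);print("flange",e,plane(f,e[0],.1864))
print("V row240",h[240,258:360:3,2].tolist())
# bar ridge: bright
v=h[:,:,2].copy()
a,b=[],[]
g=cv2.Sobel(v.astype(float),cv2.CV_64F,1,0,ksize=3)
for y in range(200,300,4):
    L=290+np.abs(g[y,286:304]).argmax()-4;Rr=310+np.abs(g[y,310:326]).argmax()
    a.append((L,y));b.append((Rr,y))
a=np.array(a);b=np.array(b);print(a[:,0],b[:,0])
mid=(a+b)/2
k=np.polyfit(mid[:,1],mid[:,0],1);P=[plane(f,(np.polyval(k,y),y),.2226) for y in(197,290)]
d=P[0]-P[1];print("bar dir",np.degrees(np.arctan2(d[1],d[0])),P)
for A in ((245,130),(443,141)),:
    d=plane(f,A[1],.01)-plane(f,A[0],.01);print("board",np.degrees(np.arctan2(d[1],d[0])))
# predicted bar direction check
print("red px",[ (np.mean(x),np.mean(y)) for y,x in [np.where(cv2.inRange(h[:230,240:380],(170,150,80),(180,255,255))|cv2.inRange(h[:230,240:380],(0,150,80),(6,255,255)))]])
E
```

```text
flange ((305.7615661621094, 236.9516143798828), (99.8480224609375, 102.8381118774414), 93.9657974243164) [0.62049259 0.0118067  0.1864    ]
V row240 [232, 232, 231, 231, 231, 231, 231, 232, 232, 231, 231, 221, 230, 232, 232, 232, 231, 232, 231, 214, 191, 199, 198, 199, 199, 199, 197, 198, 201, 213, 214, 214, 214, 200]
[294 292 291 291 291 291 291 291 291 291 293 293 290 290 290 290 290 290
 290 290 290 290 290 290 290] [319 316 317 316 316 316 316 316 316 316 315 315 315 315 315 315 315 314
 314 314 314 314 315 315 315]
bar dir -82.56966040864273 [array([ 0.60916284, -0.02679358,  0.2226    ]), array([0.6012636 , 0.03377605, 0.2226    ])]
board -172.27031137870716
red px [(np.float64(68.0909090909091), np.float64(177.6818181818182))]
```

```bash
cat >> h.py <<'E'
PSI=7.6;RIM=np.array([.6276,.0128,.171]);B=branch(PSI)
def at(h,rim=None):return (RIM if rim is None else rim)+h*B[:,2]
E
python3 -c "
from h import *
from cell import state
p=np.array(state()['eef_pos']);print(delta(Rlock(PSI)),B.round(4).tolist())
for h in(.15,.12,.044):print(h,at(h)-p)"
```

```text
[-0.04245047  0.02263427 -2.23691089] [[0.8983, -0.1323, -0.4189], [0.1199, 0.9912, -0.0559], [0.4226, 0.0, 0.9063]]
0.15 [ 0.01835795  0.0121524  -0.0199121 ]
0.12 [ 0.03092512  0.01382921 -0.04710133]
0.044 [ 0.06276196  0.01807716 -0.11598073]
```

```bash
python3 -m handwheel '[[[0.0184,0.0122,-0.02],[0,0,-2.3]],[[0.0184,0.0122,-0.02],[0,0,-2.3]],[[0.031,0.0138,-0.047],[0,0,-2.3]],[[0.039,0.0149,-0.0645],[0,0,-2.3]],[[0.047,0.016,-0.082],[0,0,-2.3]],[[0.055,0.017,-0.099],[0,0,-2.3]],[[0.0628,0.0181,-0.116],[0,0,-2.3]],[[0.0628,0.0181,-0.116],[0,0,-2.3]],[[0.0628,0.0181,-0.116],[0,0,-2.3]]]'; python3 -c "
from h import *
snap('side',2);f=snap('wrist',3)
a=cv2.imread('pics/side2.png')[130:310,180:400];b=cv2.imread('pics/wrist3.png')
cv2.imwrite('pics/c3.png',np.hstack([cv2.resize(a,(390,319)),cv2.resize(b,(410,319))]))"
```

```text
t: 3.18
eef_pos: [0.609, 0.0107, 0.2092]
ee_rot: [0.735, -0.643, 0.142, -0.162]
force: [-0.2, 0.0, -0.1]
finger_gap: 1.0
finger_force: 0.0
```

View pics/c3.png

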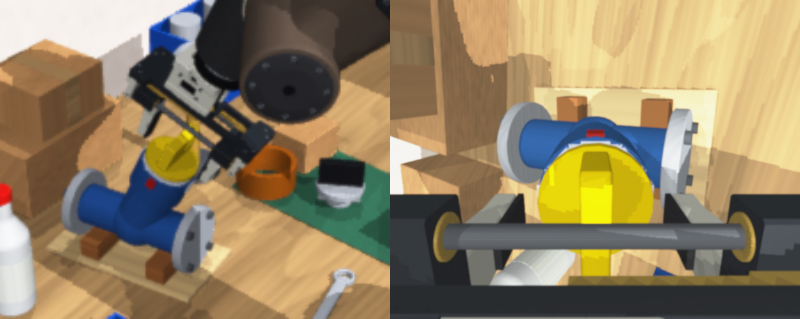

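The bar sits centred between the fingers: in the right-hand view the pads are at x 524 and 667, and the bar is at 596. I close the gripper.

```bash
python3 -m handwheel '[[[0,0,0.001],[0,0,0]],[[0,0,0.001],[0,0,0]],[[0,0,0.001],[0,0,0]],[[0,0,0.001],[0,0,0]],[[0,0,0.001],[0,0,0]],[[0,0,0.001],[0,0,0]],[[0,0,0.001],[0,0,0]],[[0,0,0.001],[0,0,0]]]' 1; python3 -c "
from cell import state
s=state();print(s['wrist_torque'])"
```

```text
t: 3.95
eef_pos: [0.6091, 0.0113, 0.2115]
ee_rot: [0.735, -0.642, 0.143, -0.163]
force: [-0.4, 0.9, -0.3]
finger_gap: 0.456
finger_force: 0.0
[-0.19591957  1.54617642  0.00831345]
```

```bash
python3 -m handwheel '[[[0,0,0],[0,0,0]],[[0,0,0],[0,0,0]],[[0,0,0],[0,0,0]],[[0,0,0],[0,0,0]],[[0,0,0],[0,0,0]],[[0,0,0],[0,0,0]]]' 1; python3 -c "
from cell import state
s=state();print(s['wrist_torque'])"
```

```text
t: 4.45
eef_pos: [0.6088, 0.0112, 0.2114]
ee_rot: [0.735, -0.642, 0.142, -0.163]
force: [-2.9, 0.9, 1.8]
finger_gap: 0.181
finger_force: 30.0
[-0.1036709   2.30267109  0.08597586]
```

```bash
python3 -m handwheel '[[[0.0008,0.0001,-0.0018],[0,0,0]],[[0.0016,0.0002,-0.0036],[0,0,0]],[[0.0025,0.0003,-0.0054],[0,0,0]],[[0.0025,0.0003,-0.0054],[0,0,0]],[[0.0025,0.0003,-0.0054],[0,0,0]]]'; python3 -c "
from cell import state
s=state();print(s['wrist_torque'])"
```

```text
t: 4.87
eef_pos: [0.6112, 0.0115, 0.2064]
ee_rot: [0.735, -0.642, 0.142, -0.163]
force: [-9.5, 0.3, 7.6]
finger_gap: 0.182
finger_force: 30.0
[0.35772619 3.40804916 0.39133928]
```

```bash
python3 -m handwheel '[[[0.0003,0,-0.0007],[0,0,0]],[[0.0003,0,-0.0007],[-2.5,-0.3,5.4]],[[0.0003,0,-0.0007],[-5,-0.7,10.9]],[[0.0003,0,-0.0007],[-7.5,-1,16.3]],[[0.0003,0,-0.0007],[-10,-1.3,21.8]],[[0.0003,0,-0.0007],[-12.6,-1.7,27.2]],[[0.0003,0,-0.0007],[-12.6,-1.7,27.2]]]'; python3 -c "
from cell import state
s=state();print(s['wrist_torque'])"
```

```text
t: 5.45
eef_pos: [0.6127, 0.0118, 0.2071]
ee_rot: [0.878, -0.427, 0.181, -0.121]
force: [-5.2, -0.9, 9.9]
finger_gap: 0.181
finger_force: 30.0
[-0.3715711   2.02303453  0.12874461]
```

```bash
python3 -m handwheel '[[[0,0,0],[-25.1,-3.4,54.4]],[[0,0,0],[-25.1,-3.4,54.4]],[[0,0,0],[-25.1,-3.4,54.4]],[[0,0,0],[-25.1,-3.4,54.4]],[[0,0,0],[-25.1,-3.4,54.4]],[[0,0,0],[-25.1,-3.4,54.4]],[[0,0,0],[-25.1,-3.4,54.4]],[[0,0,0],[-25.1,-3.4,54.4]],[[0,0,0],[-25.1,-3.4,54.4]],[[0,0,0],[-25.1,-3.4,54.4]],[[0,0,0],[-25.1,-3.4,54.4]]]'; python3 -c "
from h import *
from cell import state
s=state();print(s['wrist_torque'],delta(Rlock(PSI)))
a=snap('side',3);cv2.imwrite('pics/c4.png',cv2.resize(cv2.imread('pics/side3.png')[130:310,180:400],(660,540)))"
```

```text
t: 6.37
eef_pos: [0.6124, 0.0115, 0.2067]
ee_rot: [0.974, 0.067, 0.217, -0.015]
force: [-6.6, -1.6, 9.1]
finger_gap: 0.182
finger_force: 30.0
[-0.54586516  2.45450956  0.04346309] [ 37.75291693   5.18336377 -81.75799391]
```

View pics/c4.png

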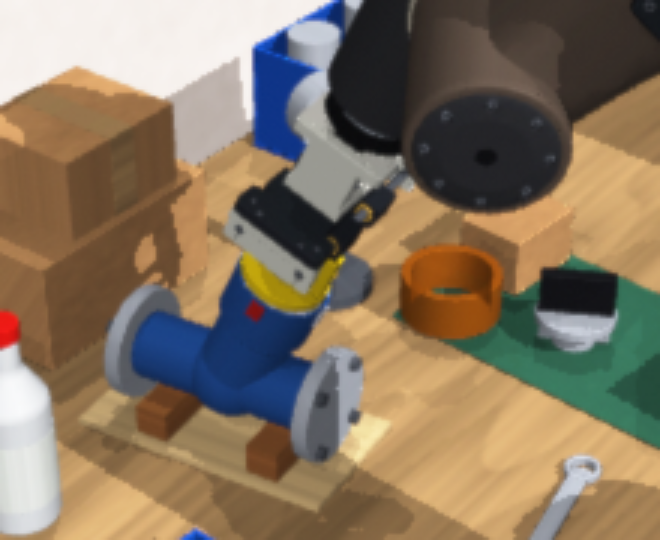

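The plug has turned through 90°. I draw it out along the axis.

```bash
python3 -m handwheel '[[[-0.0017,-0.0002,0.0036],[0,0,0]],[[-0.0034,-0.0004,0.0072],[0,0,0]],[[-0.005,-0.0007,0.0109],[0,0,0]],[[-0.0067,-0.0009,0.0145],[0,0,0]],[[-0.0084,-0.0011,0.0181],[0,0,0]],[[-0.0084,-0.0011,0.0181],[0,0,0]]]'; python3 -c "
from cell import state
s=state();print(s['wrist_torque'])"
```

```text
t: 6.92
eef_pos: [0.6033, 0.0106, 0.2239]
ee_rot: [0.974, 0.066, 0.216, -0.015]
force: [0.5, 0.4, -0.8]
finger_gap: 0.179
finger_force: 30.0
[-0.30087453  1.7497342  -0.00291336]
```

```bash
python3 -m handwheel '[[[-0.0084,-0.0011,0.0181],[0,0,0]],[[-0.0168,-0.0022,0.0362],[0,0,0]],[[-0.0251,-0.0034,0.0544],[0,0,0]],[[-0.0335,-0.0045,0.0725],[0,0,0]],[[-0.04,0.015,0.072],[-0.6,4.5,0]],[[-0.046,0.04,0.072],[-1.2,9,0]],[[-0.052,0.07,0.072],[-1.8,13.5,0]],[[-0.058,0.1,0.072],[-2.4,18,0]],[[-0.064,0.13,0.072],[-3,22.5,0]],[[-0.07,0.16,0.072],[-3.3,24.8,0]],[[-0.076,0.19,0.072],[-3.3,24.8,0]],[[-0.082,0.22,0.072],[-3.3,24.8,0]],[[-0.088,0.25,0.072],[-3.3,24.8,0]],[[-0.094,0.28,0.072],[-3.3,24.8,0]],[[-0.099,0.31,0.072],[-3.3,24.8,0]],[[-0.102,0.332,0.072],[-3.3,24.8,0]],[[-0.103,0.344,0.072],[-3.3,24.8,0]],[[-0.103,0.344,0.072],[-3.3,24.8,0]],[[-0.103,0.344,0.072],[-3.3,24.8,0]]]'; python3 -c "
from h import *
from cell import state
print(R.from_quat(state()['ee_rot']).as_matrix().round(3).tolist())
f=snap('top',4);g=snap('side',4)
a=cv2.imread('pics/top4.png')[120:340,100:360];b=cv2.imread('pics/side4.png')[100:430,130:380]
cv2.imwrite('pics/c5.png',np.hstack([cv2.resize(a,(450,380)),cv2.resize(b,(300,380))]))"
```

```text
t: 8.5
eef_pos: [0.5003, 0.3549, 0.2947]
ee_rot: [0.998, 0.068, -0.001, -0.0]
force: [-0.6, -0.7, -1.8]
finger_gap: 0.18
finger_force: 30.0
[[0.991, 0.136, -0.002], [0.136, -0.991, 0.001], [-0.002, -0.001, -1.0]]
```

View pics/c5.png

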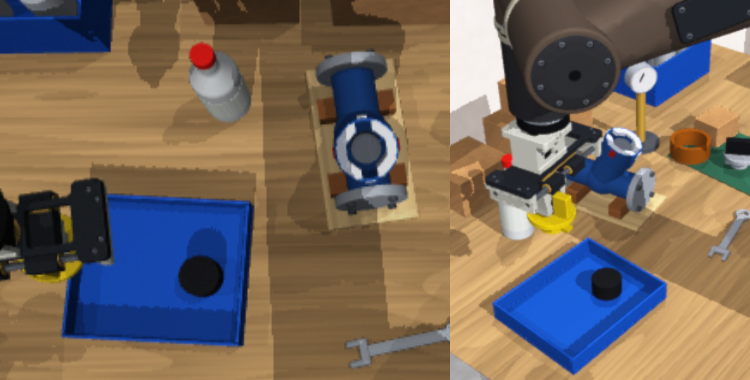

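The plug hangs upright below the gripper over the tray's free half. The empty rim shows in the top crop at (366,150) and in the side crop at (622,143). I lower the plug and measure the rim.

```bash
python3 -m handwheel '[[[0,0,-0.03],[0,0,0]],[[0,0,-0.06],[0,0,0]],[[0,0,-0.09],[0,0,0]],[[0,0,-0.12],[0,0,0]],[[0,0,-0.15],[0,0,0]],[[0,0,-0.18],[0,0,0]],[[0,0,-0.2],[0,0,0]],[[0,0,-0.212],[0,0,0]],[[0,0,-0.22],[0,0,0]],[[0,0,-0.224],[0,0,0]],[[0,0,-0.224],[0,0,0]],[[0,0,-0.224],[0,0,0]]]'; python3 - <<'E'
from h import *
t=load("top4");s=load("side4")
C={}
for n,f,c in(("top",t,(311.5,206.7)),("side",s,(276,224))):
    h=hsv(f);m=cv2.inRange(h,(0,0,150),(179,60,255));r=np.zeros_like(m)
    cv2.circle(r,(int(c[0]),int(c[1])),30,255,-1);m&=r
    k,l,st,ce=cv2.connectedComponentsWithStats(m);print(n,st[1:].tolist())
    C[n]=c
    up=cv2.resize(f["img"][int(c[1])-35:int(c[1])+35,int(c[0])-40:int(c[0])+40,::-1],(400,350),interpolation=cv2.INTER_CUBIC);C[n+"u"]=up
cv2.imwrite("pics/c6.png",np.hstack([C["topu"],C["sideu"]]))
E
```

```text
t: 9.6
eef_pos: [0.5011, 0.3547, 0.0725]
ee_rot: [0.998, 0.068, 0.0, -0.001]
force: [0.1, -0.0, -1.8]
finger_gap: 0.181
finger_force: 30.0
top [[309, 187, 3, 1, 3], [294, 191, 15, 33, 187], [314, 190, 16, 32, 204], [316, 224, 1, 1, 1], [309, 227, 17, 8, 88]]
side [[261, 210, 29, 25, 325], [260, 212, 3, 3, 3], [247, 219, 11, 17, 88], [285, 232, 5, 6, 11], [285, 245, 12, 7, 49]]
```

View pics/c6.png

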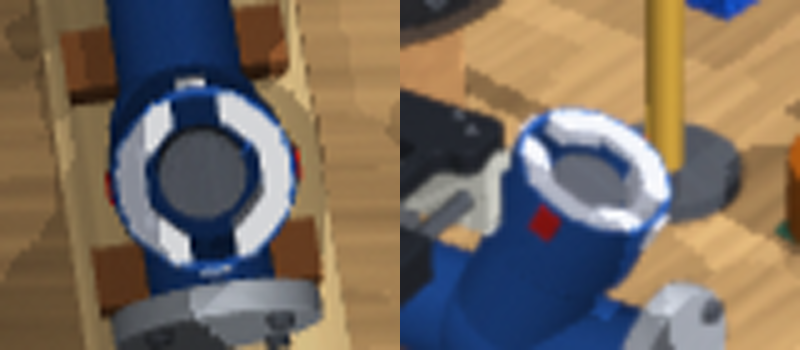

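The crops show the rim ring centred near (203,175) in the top one and (596,170) in the side one, with the notches up and down along the branch x. I continue lowering and fit the rim.

```bash
python3 -m handwheel '[[[0,0,-0.002],[0,0,0]],[[0,0,-0.004],[0,0,0]],[[0,0,-0.006],[0,0,0]],[[0,0,-0.0075],[0,0,0]],[[0,0,-0.0075],[0,0,0]]]'; python3 - <<'E'
from h import *
t=load("top4");s=load("side4");cc=[]
for n,f,c,rr in(("top",t,(311.5,206.7),22),("side",s,(275,222),22)):
    U=8;x0,y0=int(c[0])-30,int(c[1])-30
    u=cv2.resize(f["img"][y0:y0+60,x0:x0+60],None,fx=U,fy=U,interpolation=cv2.INTER_CUBIC)
    m=cv2.inRange(cv2.cvtColor(u,cv2.COLOR_RGB2HSV),(0,0,140),(179,70,255));r=np.zeros_like(m);
    if n=="top": cv2.ellipse(r,(int((c[0]-x0)*U),int((c[1]-y0)*U)),(20*U,19*U),0,0,360,255,-1)
    else: cv2.ellipse(r,(int((279-x0)*U),int((222.5-y0)*U)),(17*U,14*U),30,0,360,255,-1)
    m&=r;k,l,st,ce=cv2.connectedComponentsWithStats(m)
    for i in range(1,k):
        if st[i,4]<60*U: m[l==i]=0
    p=cv2.convexHull(cv2.findNonZero(m))
    e=cv2.fitEllipse(p);q=np.array(e[0])/U+[x0-.5+.5/U,y0-.5+.5/U];cc.append(q);print(n,q,np.array(e[1])/U,plane(f,q,.171),"RIM proj",proj(f,RIM))
print("tri",tri([t,s],cc))
E
```

```text
t: 10.02
eef_pos: [0.5007, 0.3548, 0.0649]
ee_rot: [0.998, 0.068, -0.0, -0.001]
force: [-1.5, -1.7, 5.9]
finger_gap: 0.182
finger_force: 30.0
top [311.783535   206.27868843] [35.27133942 36.27388382] [0.62744903 0.01185362 0.171     ] RIM proj [311.3373565  206.21642153]
side [276.21116638 223.12346077] [22.44888687 32.6240921 ] [0.61963503 0.0181105  0.171     ] RIM proj [274.97873876 221.03778316]
tri [0.62749562 0.0109624  0.16449915]
```

```bash
python3 -m handwheel '[[[0,0,0],[0,0,0]],[[0,0,0],[0,0,0]],[[0,0,0],[0,0,0]],[[0,0,0],[0,0,0]],[[0,0,0],[0,0,0]]]' 0.6; python3 -m handwheel '[[[0,0,0.01],[0,0,0]],[[0,0,0.03],[0,0,0]],[[0,0,0.06],[0,0,0]],[[0,0,0.1],[0,0,0]],[[0,0,0.14],[0,0,0]],[[0,0,0.18],[0,0,0]],[[0,0,0.22],[0,0,0]]]'; python3 - <<'E'
from h import *
f=snap('top',5);g=snap('side',5)
a=cv2.imread('pics/top5.png')[200:340,110:270];b=cv2.imread('pics/side5.png')[270:430,150:330]
cv2.imwrite('pics/c7.png',np.hstack([cv2.resize(a,(400,350)),cv2.resize(b,(394,350))]))
E
```

```text
t: 10.43
eef_pos: [0.5006, 0.3546, 0.064]
ee_rot: [0.998, 0.068, -0.0, -0.001]
force: [0.6, 0.3, 0.5]
finger_gap: 0.391
finger_force: 0.0
t: 11.02
eef_pos: [0.5002, 0.3541, 0.2871]
ee_rot: [0.998, 0.068, -0.0, -0.001]
force: [0.4, 1.5, 0.5]
finger_gap: 0.4
finger_force: 0.0
```

View pics/c7.png

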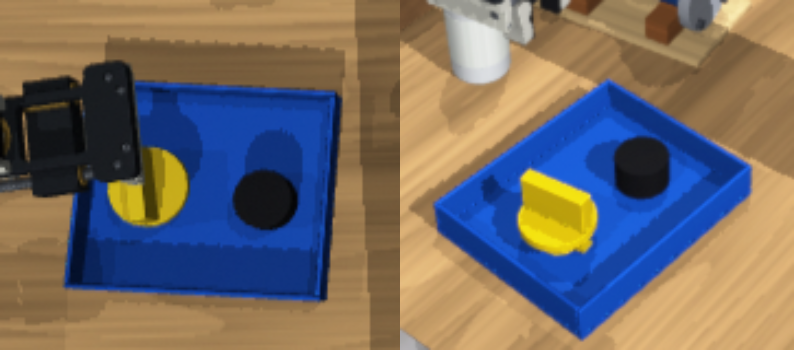

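The plug stands upright in the free half, at (148,188) in the top crop, and the end cap is undisturbed. On to the steel cap.

```bash
python3 -m handwheel '[[[0.008,-0.619,0.01],[0,0,20.7]],[[0.008,-0.619,0.01],[0,0,20.7]],[[0.008,-0.619,0.01],[0,0,20.7]],[[0.008,-0.619,0.01],[0,0,20.7]],[[0.008,-0.619,0.01],[0,0,20.7]],[[0.008,-0.619,0.01],[0,0,20.7]],[[0.008,-0.619,0.01],[0,0,20.7]],[[0.008,-0.619,0.01],[0,0,20.7]],[[0.008,-0.619,0.01],[0,0,20.7]],[[0.008,-0.619,0.01],[0,0,20.7]],[[0.008,-0.619,0.01],[0,0,20.7]],[[0.008,-0.619,0.01],[0,0,20.7]],[[0.008,-0.619,0.01],[0,0,20.7]],[[0.008,-0.619,0.01],[0,0,20.7]],[[0.008,-0.619,0.01],[0,0,20.7]],[[0.008,-0.619,0.01],[0,0,20.7]],[[0.008,-0.619,0.01],[0,0,20.7]],[[0.008,-0.619,0.01],[0,0,20.7]],[[0.008,-0.619,0.01],[0,0,20.7]]]' 0; python3 - <<'E'
from h import *
f=snap('wrist',6);h=hsv(f);u=proj(f,(.508,-.265,.06));print("pred px",u)
roi=np.zeros(h.shape[:2],'uint8');cv2.circle(roi,tuple(int(v) for v in u),62,255,-1)
w=cv2.inRange(h,(0,0,110),(179,40,255))&roi;b=cv2.inRange(h,(0,0,0),(179,255,60))&roi
big=lambda m:max(cv2.findContours(m,cv2.RETR_EXTERNAL,cv2.CHAIN_APPROX_NONE)[0],key=cv2.contourArea)
e=cv2.fitEllipse(cv2.convexHull(big(cv2.morphologyEx(w|b,cv2.MORPH_OPEN,np.ones((3,3))))));print(e,plane(f,e[0],.035))
r=cv2.minAreaRect(big(b));P=np.array([plane(f,q,.077) for q in cv2.boxPoints(r)]);print(r,P.mean(0))
L=max([(P[i]+P[(i+1)%4])/2-(P[(i+2)%4]+P[(i+3)%4])/2 for i in(0,1)],key=np.linalg.norm);print("yaw",np.degrees(np.arctan2(L[1],L[0])),np.linalg.norm(L))
E
```

```text
t: 12.7
eef_pos: [0.5086, -0.2637, 0.2944]
ee_rot: [0.969, 0.246, -0.0, -0.001]
force: [-0.5, 0.3, -0.2]
finger_gap: 0.999
finger_force: 0.0
pred px [320.99141839 210.4125486 ]
((320.8205261230469, 205.26670837402344), (79.44596099853516, 85.87481689453125), 5.334380149841309) [ 0.50776998 -0.26504206  0.035     ]
((321.5, 209.5), (81.0, 15.0), 90.0) [ 0.51112958 -0.26371813  0.077     ]
yaw 28.575819508682354 0.06972395820101533
```

View pics/wrist6.png

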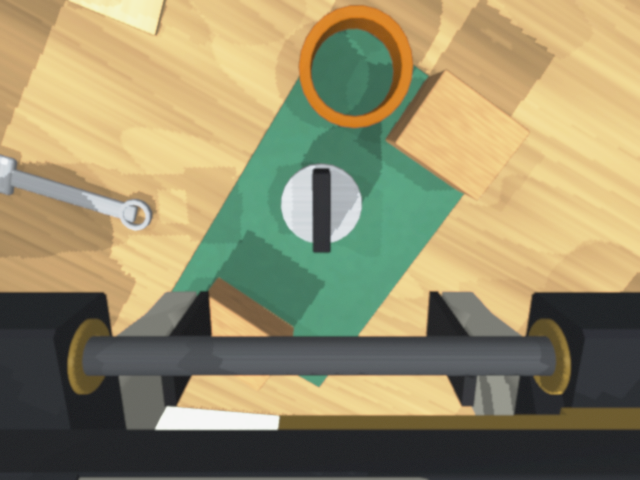

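The cap is at (321,205), its bar vertical in the image, aligned and centred between the fingers. I descend and grip.

```bash
python3 -m handwheel '[[[0.0002,-0.0009,-0.035],[0,0,0]],[[0.0002,-0.0009,-0.07],[0,0,0]],[[0.0002,-0.0009,-0.105],[0,0,0]],[[0.0002,-0.0009,-0.14],[0,0,0]],[[0.0002,-0.0009,-0.17],[0,0,0]],[[0.0002,-0.0009,-0.195],[0,0,0]],[[0.0002,-0.0009,-0.215],[0,0,0]],[[0.0002,-0.0009,-0.226],[0,0,0]],[[0.0002,-0.0009,-0.2295],[0,0,0]],[[0.0002,-0.0009,-0.2295],[0,0,0]],[[0.0002,-0.0009,-0.2295],[0,0,0]]]'; python3 -m handwheel '[[[0,0,0],[0,0,0]],[[0,0,0],[0,0,0]],[[0,0,0],[0,0,0]],[[0,0,0],[0,0,0]],[[0,0,0],[0,0,0]],[[0,0,0],[0,0,0]],[[0,0,0],[0,0,0]],[[0,0,0],[0,0,0]],[[0,0,0],[0,0,0]],[[0,0,0],[0,0,0]],[[0,0,0],[0,0,0]],[[0,0,0],[0,0,0]],[[0,0,0],[0,0,0]],[[0,0,0],[0,0,0]],[[0,0,0],[0,0,0]]]' 1
```

```text
t: 13.67
eef_pos: [0.5097, -0.2652, 0.0657]
ee_rot: [0.969, 0.246, 0.0, -0.0]
force: [1.4, 0.2, 0.0]
finger_gap: 1.002
finger_force: 0.0
t: 14.92
eef_pos: [0.5088, -0.2654, 0.0645]
ee_rot: [0.969, 0.246, -0.001, -0.001]
force: [0.5, -0.8, -1.0]
finger_gap: 0.178
finger_force: 30.0
```

```bash
python3 -m handwheel '[[[0,0,0.015],[0,0,0]],[[0,0,0.04],[0,0,0]],[[0,0,0.075],[0,0,0]],[[0,0,0.11],[0,0,0]],[[0,0,0.145],[0,0,0]],[[0,0,0.18],[0,0,0]],[[0,0,0.21],[0,0,0]],[[0,0,0.235],[0,0,0]],[[0,0,0.235],[0,0,0]],[[0,0,0.235],[0,0,0]]]'; python3 - <<'E'
from h import *
from cell import state
p=np.array(state()['eef_pos']);Rt=np.c_[B[:,0],-B[:,1],-B[:,2]];rim=np.array([.628,.013,.171])
print(delta(Rt));print([ (h,(at(h+.0605,rim)-p).round(4).tolist()) for h in(.06,.03,0,-.007)])
E
```

```text
t: 15.75
eef_pos: [0.5089, -0.2651, 0.3003]
ee_rot: [0.969, 0.246, 0.0, -0.001]
force: [-0.1, 0.5, -5.5]
finger_gap: 0.181
finger_force: 30.0
[  7.67869329 -23.8535696  -20.53942961]
[(0.06, [0.0686, 0.2714, -0.0201]), (0.03, [0.0812, 0.2731, -0.0473]), (0, [0.0938, 0.2747, -0.0745]), (-0.007, [0.0967, 0.2751, -0.0808])]
```

```bash
python3 -m handwheel '[[[0.007,0.027,0.01],[0.8,-2.4,-2.1]],[[0.014,0.055,0.01],[1.6,-4.8,-4.1]],[[0.021,0.082,0.01],[2.4,-7.2,-6.2]],[[0.027,0.109,0.01],[3.1,-9.5,-8.2]],[[0.034,0.136,0.01],[3.9,-11.9,-10.3]],[[0.041,0.163,0.01],[4.6,-14.3,-12.3]],[[0.048,0.19,0.005],[5.4,-16.7,-14.4]],[[0.055,0.217,0],[6.2,-19.1,-16.4]],[[0.062,0.244,-0.01],[7,-21.5,-18.5]],[[0.0686,0.2714,-0.02],[7.7,-23.9,-20.5]],[[0.0686,0.2714,-0.02],[7.7,-23.9,-20.5]],[[0.0686,0.2714,-0.02],[7.7,-23.9,-20.5]],[[0.0686,0.2714,-0.02],[7.7,-23.9,-20.5]]]'; python3 - <<'E'
from h import *
from cell import state
p=np.array(state()['eef_pos']);Rt=np.c_[B[:,0],-B[:,1],-B[:,2]];rim=np.array([.628,.013,.171])
print(delta(Rt));print([ (h,(at(h+.0605,rim)-p).round(4).tolist()) for h in(.06,.03,0,-.007)])
f=snap('top',7);g=snap('side',7)
a=cv2.imread('pics/top7.png')[150:270,250:380];b=cv2.imread('pics/side7.png')[140:290,200:350]
cv2.imwrite('pics/c8.png',np.hstack([cv2.resize(a,(400,370)),cv2.resize(b,(370,370))]))
E
```

```text
t: 16.83
eef_pos: [0.5764, 0.0059, 0.2779]
ee_rot: [0.975, 0.066, 0.214, -0.014]
force: [-0.0, -0.0, -3.1]
finger_gap: 0.18
finger_force: 30.0
[ 0.06465877 -0.26124618 -0.1485625 ]
[(0.06, [0.0012, 0.0003, 0.0023]), (0.03, [0.0137, 0.002, -0.0248]), (0, [0.0263, 0.0037, -0.052]), (-0.007, [0.0292, 0.0041, -0.0584])]
```

View pics/c8.png

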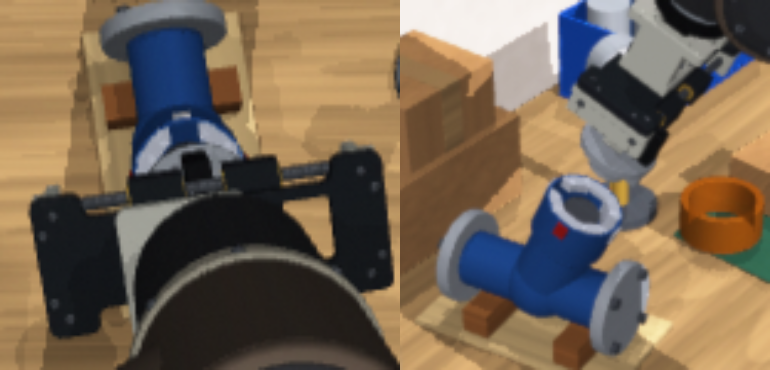

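The cap is aligned over the mouth in both crops. I insert it in stages, watching the force.

```bash
python3 -m handwheel '[[[0.0055,0.0008,-0.008],[0,-0.2,-0.1]],[[0.0105,0.0016,-0.018],[0,-0.2,-0.1]],[[0.0155,0.0023,-0.029],[0,-0.2,-0.1]],[[0.0205,0.003,-0.04],[0,-0.2,-0.1]],[[0.0245,0.0035,-0.048],[0,-0.2,-0.1]],[[0.0263,0.0037,-0.052],[0,-0.2,-0.1]],[[0.0276,0.0039,-0.0548],[0,-0.2,-0.1]],[[0.0292,0.0041,-0.0584],[0,-0.2,-0.1]],[[0.0292,0.0041,-0.0584],[0,-0.2,-0.1]]]'; cat > chk.py <<'E'
from h import *
from cell import state
s=state();p=np.array(s['eef_pos']);rim=np.array([.628,.013,.171]);q=B.T@(p-rim)*1000
print("TCP in branch mm",q.round(2),"foot",(q[2]-60.5).round(2),"F branch",(B.T@s['force']).round(1),"M",(B.T@s['wrist_torque']).round(2),"turn",delta(np.c_[B[:,0],-B[:,1],-B[:,2]]).round(1))
E
python3 chk.py
```

```text
t: 17.68
eef_pos: [0.6066, 0.0099, 0.2208]
ee_rot: [0.974, 0.064, 0.217, -0.014]
force: [0.2, -0.6, -4.3]
finger_gap: 0.179
finger_force: 30.0
TCP in branch mm [ 1.47 -0.25 54.25] foot -6.25 F branch [-1.7 -0.6 -4. ] M [-0.09  2.31  0.01] turn [-0.   0.1  0.1]
```

```bash
python3 -m handwheel '[[[0.0008,0.0001,-0.003],[0,0,0]],[[0.002,0.0003,-0.006],[0,0,0]],[[0.0032,0.0005,-0.009],[0,0,0]],[[0.0044,0.0007,-0.0115],[0,0,0]],[[0.0056,0.0008,-0.0144],[0,0,0]],[[0.0056,0.0008,-0.0144],[0,0,0]],[[0.0056,0.0008,-0.0144],[0,0,0]]]'; python3 chk.py
```

```text
t: 18.27
eef_pos: [0.6129, 0.0111, 0.2079]
ee_rot: [0.974, 0.065, 0.218, -0.014]
force: [-5.6, -2.2, 7.0]
finger_gap: 0.177
finger_force: 30.0
TCP in branch mm [ 1.77  0.1  39.88] foot -20.62 F branch [-2.3 -1.5  8.8] M [-0.4   2.51  0.02] turn [-0.   0.3  0. ]
```

```bash
python3 -m handwheel '[[[0.0004,0.0001,-0.0012],[0,0,0]],[[0.0004,0.0001,-0.0012],[0,0,0]],[[0.0004,0.0001,-0.0012],[2.5,0.3,-5.4]],[[0.0004,0.0001,-0.0012],[5,0.7,-10.9]],[[0.0004,0.0001,-0.0012],[7.5,1,-16.3]],[[0.0004,0.0001,-0.0012],[10,1.3,-21.8]],[[0.0004,0.0001,-0.0012],[12.6,1.7,-27.2]],[[0.0004,0.0001,-0.0012],[12.6,1.7,-27.2]]]'; python3 chk.py
```

```text
t: 18.93
eef_pos: [0.613, 0.011, 0.2068]
ee_rot: [0.957, -0.193, 0.206, -0.071]
force: [-7.0, -2.2, 7.6]
finger_gap: 0.181
finger_force: 30.0
TCP in branch mm [ 1.370e+00 -1.000e-02  3.881e+01] foot -21.69 F branch [-3.3 -1.3  9.9] M [-0.28  2.74 -0.11] turn [-12.8  -1.5  27.6]
```

```bash
python3 -m handwheel '[[[0,0,0],[25.1,3.4,-54.4]],[[0,0,0],[25.1,3.4,-54.4]],[[0,0,0],[25.1,3.4,-54.4]],[[0,0,0],[25.1,3.4,-54.4]],[[0,0,0],[25.1,3.4,-54.4]],[[0,0,0],[25.1,3.4,-54.4]],[[0,0,0],[25.1,3.4,-54.4]],[[0,0,0],[25.1,3.4,-54.4]],[[0,0,0],[25.1,3.4,-54.4]],[[0,0,0],[25.1,3.4,-54.4]],[[0,0,0],[25.1,3.4,-54.4]]]'; python3 chk.py
```

```text
t: 19.85
eef_pos: [0.6131, 0.0112, 0.2069]
ee_rot: [0.734, -0.644, 0.144, -0.163]
force: [-5.4, -1.7, 7.6]
finger_gap: 0.178
finger_force: 30.0
TCP in branch mm [ 1.6   0.16 38.86] foot -21.64 F branch [-1.8 -1.   9.3] M [-0.27  2.51 -0.09] turn [-37.7  -4.9  81.6]
```

```bash
python3 -m handwheel '[[[0,0,0],[0.6,0.1,-1.4]],[[0,0,0],[1.3,0.2,-2.7]],[[0,0,0],[1.3,0.2,-2.7]]]'; python3 chk.py;  python3 -m handwheel '[[[-0.0008,-0.0001,0.0018],[0,0,0]],[[-0.0016,-0.0002,0.0035],[0,0,0]],[[-0.0024,-0.0003,0.0052],[0,0,0]],[[-0.0024,-0.0003,0.0052],[0,0,0]],[[-0.0024,-0.0003,0.0052],[0,0,0]]]'; python3 chk.py
```

```text
t: 20.1
eef_pos: [0.6125, 0.0111, 0.2064]
ee_rot: [0.717, -0.663, 0.138, -0.166]
force: [-9.4, 0.5, 9.0]
finger_gap: 0.181
finger_force: 30.0
TCP in branch mm [ 0.82  0.18 38.72] foot -21.78 F branch [-4.6  1.7 12. ] M [0.79 3.69 0.35] turn [-39.   -5.2  84.4]
t: 20.52
eef_pos: [0.6102, 0.0108, 0.2112]
ee_rot: [0.717, -0.663, 0.138, -0.166]
force: [-6.2, 1.1, 5.0]
finger_gap: 0.181
finger_force: 30.0
TCP in branch mm [ 0.72  0.19 44.06] foot -16.44 F branch [-3.3  1.9  7.1] M [0.66 3.12 0.19] turn [-38.9  -5.2  84.4]
```

```bash
python3 -m handwheel '[[[-0.0004,0,0.0009],[0,0,0]],[[-0.0004,0,0.0009],[0,0,0]],[[-0.0004,0,0.0009],[0,0,0]]]'; python3 chk.py
```

```text
t: 20.77
eef_pos: [0.6098, 0.0108, 0.2119]
ee_rot: [0.717, -0.663, 0.138, -0.166]
force: [-6.3, 0.2, 4.3]
finger_gap: 0.184
finger_force: 30.0
TCP in branch mm [ 0.66  0.24 44.78] foot -15.72 F branch [-3.8  1.   6.5] M [0.4  2.78 0.17] turn [-38.9  -5.2  84.4]
```

```bash
python3 -m handwheel '[[[-0.0004,-0.0001,0.0009],[0,0,0]],[[-0.0008,-0.0001,0.0018],[0,0,0]],[[-0.0008,-0.0001,0.0018],[0,0,0]]]'; python3 chk.py
```

```text
t: 21.02
eef_pos: [0.6095, 0.0108, 0.2124]
ee_rot: [0.717, -0.663, 0.138, -0.166]
force: [9.4, -1.6, -9.7]
finger_gap: 0.183
finger_force: 30.0
TCP in branch mm [ 0.63  0.26 45.4 ] foot -15.1 F branch [  4.1  -2.8 -12.6] M [-0.88  0.2   0.15] turn [-38.9  -5.2  84.4]
```

The pull is now resisted (-12.6 N axial), so the lugs are seated in the pockets. I relax and release.

```bash
python3 -m handwheel '[[[0.0004,0,-0.0009],[0,0,0]],[[0.0004,0,-0.0009],[0,0,0]]]'; python3 chk.py; python3 -m handwheel '[[[0.0004,0,-0.0009],[0,0,0]],[[0.0004,0,-0.0009],[0,0,0]],[[0.0004,0,-0.0009],[0,0,0]],[[0.0004,0,-0.0009],[0,0,0]],[[0.0004,0,-0.0009],[0,0,0]],[[0.0004,0,-0.0009],[0,0,0]],[[0.0004,0,-0.0009],[0,0,0]],[[0.0004,0,-0.0009],[0,0,0]],[[0.0004,0,-0.0009],[0,0,0]]]' 0; python3 chk.py; python3 -m handwheel '[[[-0.0084,-0.0011,0.0181],[0,0,0]],[[-0.0168,-0.0022,0.0362],[0,0,0]],[[-0.0335,-0.0045,0.0725],[0,0,0]],[[-0.05,-0.0067,0.109],[0,0,0]],[[-0.067,-0.009,0.128],[0,0,0]],[[-0.1,-0.01,0.13],[0,0,0]],[[-0.13,-0.01,0.13],[0,0,0]],[[-0.13,-0.01,0.13],[0,0,0]]]';python3 - <<'E'
from h import *
w=snap('wrist',8);f=snap('top',8);g=snap('side',8)
a=cv2.imread('pics/top8.png');b=cv2.imread('pics/side8.png')[140:290,200:350]
cv2.imwrite('pics/c9.png',np.hstack([cv2.resize(a,(480,360)),cv2.resize(b,(320,360))]))
E
```

```text
t: 21.18
eef_pos: [0.6095, 0.0108, 0.2124]
ee_rot: [0.717, -0.663, 0.138, -0.166]
force: [1.9, -0.1, -3.4]
finger_gap: 0.182
finger_force: 30.0
TCP in branch mm [ 0.63  0.22 45.34] foot -15.16 F branch [ 0.2 -0.4 -3.9] M [-0.03  1.45  0.16] turn [-38.9  -5.2  84.4]
t: 21.93
eef_pos: [0.6098, 0.0106, 0.2117]
ee_rot: [0.717, -0.663, 0.138, -0.166]
force: [-0.4, -0.2, 0.1]
finger_gap: 0.802
finger_force: 0.0
TCP in branch mm [ 0.54  0.08 44.64] foot -15.86 F branch [-0.3 -0.1  0.2] M [ 0.04  1.51 -0.05] turn [-38.9  -5.2  84.4]
t: 22.6
eef_pos: [0.4759, -0.0005, 0.3425]
ee_rot: [0.717, -0.663, 0.138, -0.167]
force: [-1.1, -1.4, -1.8]
finger_gap: 1.002
finger_force: 0.0
```

View pics/c9.png

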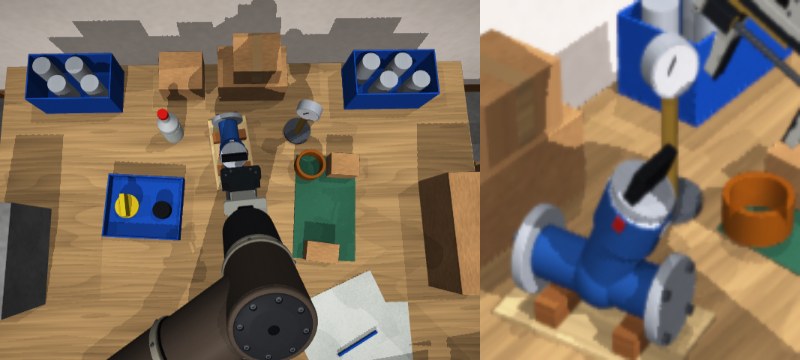

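The cap sits in the branch with its bar over the red pocket mark, the plug stands in the tray, and nothing else has moved. I hand the job in.

```bash
python3 -c "
from cell import finish_job
print(finish_job())"
```

```text
the job is handed in; nothing more can be done
None
```

The plug stands upright in the tray and the steel cap is locked and seated in the branch (it held against about a 12 N pull), handed in at about 23 s with nothing else seen to have moved; however, I viewed 12 pictures, two over the limit of 10.

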